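# Swap the stapler and the rubber stamp between their desk trays

## Task

The stapler and the rubber stamp have been put back in each other's tray. Swap them over: the stamp must end up in the tray where the stapler is now, standing upright on its pad, and the stapler in the tray where the stamp is now, on its base; each lying flat on the floor of the tray, wholly inside its walls. You may park one of them on the bare bench between the trays on the way.

Things in the scene. Friction and masses are not known exactly. Their poses are not given: they have to be found in the camera images.
- stapler: desk stapler, red top arm over a black base, 36 wide x 150 long x 54 mm high, rigid (the arm does not move), 0.17 to 0.32 kg. Origin: centre of its underside; y along its length, x across, z up. At the start it lies lengthwise on the floor of tray_1. Grip it across x at the origin: the arm is 32 mm wide at heights 28 to 54 mm.
- stamp: rubber stamp: flat black base 70 x 36 x 12 mm, upright turned brown wooden handle at its centre, 74 mm high in all, 0.05 to 0.1 kg. Origin: centre of its underside; x along the 70 mm, y across, z up. Round head 28 mm in diameter at heights 42 to 74 mm (the place to grip), 20 mm neck below. At the start it stands on the floor of tray_2.
- tray_1: fixed open grey tray that holds the stapler at the start; outside 210 x 110 x 14 mm, walls and floor 3 mm thick, inside 204 x 104 mm. Origin: centre of its underside, on the bench; x along the 210 mm, y across, z up; label holder at its -x end, towards the robot. One tray is at the left, one at the right (varies), centres 0.3 m or more apart; midway between them the bench is bare for 65 mm to either side.
- tray_2: fixed open grey tray that holds the stamp at the start; outside 210 x 110 x 14 mm, walls and floor 3 mm thick, inside 204 x 104 mm. Origin: centre of its underside, on the bench; x along the 210 mm, y across, z up; label holder at its -x end, towards the robot. One tray is at the left, one at the right (varies), centres 0.3 m or more apart; midway between them the bench is bare for 65 mm to either side.
There are look-alikes about, which are no part of the job. Several things have the shape of the stapler; the one meant has the colours described above.

How it is judged:
By the outcome, as a careful person would: the job done as asked, in the order asked, and still so for the second after the job is handed in, with the robot touching nothing.
It also fails if it takes over 70 s, if anything falls off the work surface, if the arm or the gripper's body presses on something with over 40 N, if the wrist force passes 120 N, or if a joint passes its speed limit or range.

## Robot

A 7-joint arm with a two-finger parallel gripper is mounted at the origin on the work surface; the furniture and walls round the work are solid. World frame = base frame: x ahead of the robot, y to its left, z up, the work surface at z = 0. Lengths are in m, angles in rad, forces in N, time in s.
With the tool pointing down it reaches from about 0.425 to 0.875 m from the base axis. Payload 4.7 kg.
Tool frame: the origin (TCP) lies at the very end of the fingers, on their centre line; the grasp point (between the pads) lies 19 mm behind it; z points along the fingers, y is the line along which they close (so a half turn about z gives the same grasp; the last joint's range is limited). The gripper opens to 87 mm and grips with 3 to 60 N. Pads are 19 mm wide; open, the fingers measure 117 mm over their backs; the gripper's body (75 mm by 190 mm) begins 51 mm behind the grasp point.
Start: joints at [-1.196, 0.321, -0.07, 1.45, 0.023, 1.371, -0.057], TCP at [0.229, 0.608, 0.223] pointing down, gripper open.
Joint ranges: [-2.86, 2.86], [-0.3, 2.09], [-1.38, 1.24], [0.06, 2.45], [-1.56, 4.7], [0.09, 2.05], [-2.69, 2.69]. Speed limits (rad/s): [2.57, 2.57, 3.14, 3.14, 3.14, 3.14, 3.14].

## Interface

Orientations are given as a rotation vector (axis times angle).
In Python, from bench import get_state, get_image, get_calibration, close_job gives the robot as it stands.
- The arm moves only by the shell command python3 -m crank 'ROWS' [FORCE]. ROWS is JSON, a list of rows, each a list of 5 numbers: the opening, from 0 (shut) to 1 (fully open), then the shift along the world's x, y, z in units of 0.2 m (1.0 is 0.2 m), then the turn about the world's z in units of 2 pi rad (1.0 is 2 pi rad). A call has 1 to 5 rows; each row is the pose to reach, as a shift and turn from the pose commanded when the call began, turning the shorter way round; what a row does not reach only later rows make up. A row lasts 1/8 s, in which the tool goes at most 62.5 mm and 10.7 degrees, less where a joint would pass 70% of its speed; a pose out of reach is approached as far as the arm can. A call with a number of a shift or a turn outside -1 to 1 is refused whole. A call with a gripper value outside its range is refused whole. The fingers move at their own pace and stop on an object; FORCE is the grip in N (left out, the last holds). Time passes only in rows, so rows that repeat a pose let the fingers close. It gives the time, the measured TCP pose, the force, the opening and the grip force at its end, in the units of the state.
- get_state(): the state, without advancing time (a new reading comes with each control period).
- get_image(name): name is "side" or "top"; returns the picture (384x512x3 uint8, red, green, blue); there is no depth.
- get_calibration(name): a dict with "fovy" (degrees; the focal length in pixels is half the picture's height over the tangent of half this angle, whatever the lens; pixels are square), "cx", "cy" (the principal point, pixels), "k1" (the pictures are not rectified: a ray, as slopes to the right and down, at radius r is drawn at 1 + k1 r^2 times it, then the intrinsics apply), "R" (3x3) and "t" (3): a world point X has camera coordinates R X + t. Camera axes: x right, y down, z forward; pixel columns grow to the right and rows downward; lengths in m; the calibration is good to about 2 mm. A picture is of the moment at which its call begins. get_calibration takes no time and is no camera call.
- close_job(): hands the job in; it is judged then, once.
The state is a dict: "time": time; "joint_positions": joint angles; "qd": joint speeds; "joint_torque": joint torques, N m; "position": TCP position; "tool_rot": TCP orientation; "ft_force": force on the tool from outside, world axes, zero at the start; "torque": the same for the moment, N m; "grip_width": opening from 0.0 (shut) to 1.0 (fully open); "grip_force": force on a finger pad.
Only numpy, scipy, OpenCV 4.12 (cv2) and the standard library are available. Lean on these libraries where they do the work, as an engineer would, in place of code of your own. Each camera call takes 0.05 s, during which the arm holds its last target. There are 200 camera calls.

## Working session

There is one attempt and no reset: what is moved stays moved. The work goes in short steps, Python scripts to look and compute and a shell command to move; the robot and the scene stay as the last step left them, time stands still between calls to the robot, and variables do not carry over. Pictures are saved under pics/ and viewed, at most 11 in all, crops included, and the job is handed in when it is done.

```bash
mkdir -p pics; cat > h.py <<'E'
import numpy as np, cv2
from bench import *
def cam(n):
    c=get_calibration(n); f=192/np.tan(np.radians(c["fovy"])/2); return c,f,np.array(c["R"]),np.array(c["t"])
def p2w(n,u,v,z):
    c,f,R,t=cam(n); d=np.array([(u-c["cx"])/f,(v-c["cy"])/f]); s=d.copy()
    for _ in range(30): s=d/(1+c["k1"]*(s@s))
    r=R.T@np.array([s[0],s[1],1]); o=-R.T@t
    return o+r*(z-o[2])/r[2]
def w2p(n,X):
    c,f,R,t=cam(n); p=R@np.array(X)+t; s=p[:2]/p[2]; s=s*(1+c["k1"]*(s@s)); return s*f+[c["cx"],c["cy"]]
def save(n,f,box=None,k=1):
    im=get_image(n); cv2.imwrite("pics/full_"+f,im[:,:,::-1])
    if box: im=im[box[1]:box[3],box[0]:box[2]]
    cv2.imwrite("pics/"+f,cv2.resize(im[:,:,::-1],None,fx=k,fy=k,interpolation=cv2.INTER_CUBIC))
E
python3 - <<'E'
from h import *
s=get_state();print(s)
save("top","a.png",None,1.5);save("side","b.png",None,1.5)
for n in("top","side"):
    c,f,R,t=cam(n);print(n,f,c["k1"],-R.T@t)
E
```

```text
{'time': 0.0, 'joint_positions': array([-1.19589735,  0.32179299, -0.0701063 ,  1.45168595,  0.02259784,
        1.37079491, -0.05690963]), 'qd': array([-0.00059274,  0.00050112, -0.00093445,  0.00065719, -0.00138109,
       -0.00052258, -0.00056448]), 'joint_torque': array([ 6.39488599e-05, -4.91297007e+01, -4.04020138e-01, -3.12524164e+01,
       -6.38593454e-02,  4.38009342e-02,  1.76032217e-04]), 'position': array([0.22930065, 0.60761429, 0.22147567]), 'tool_rot': array([-5.63563849e-01, -3.09037514e+00,  2.94847209e-03]), 'ft_force': array([-0.03017508, -0.11115912, -0.22475057]), 'torque': array([-0.02095119, -0.01195406,  0.00275745]), 'grip_force': 0.0, 'grip_width': 1.0007365703873867}
top 411.78392361943474 0.01696519328209908 [ 0.31721933 -0.01581247  0.96844845]
side 401.7794116598974 -0.1324408730714083 [ 1.14893434 -0.17048438  0.4400889 ]
```

View pics/a.png

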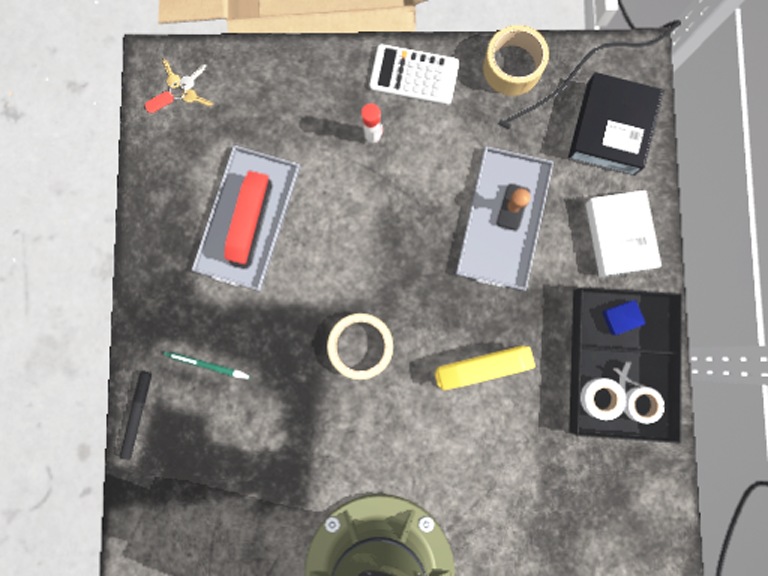

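View pics/b.png

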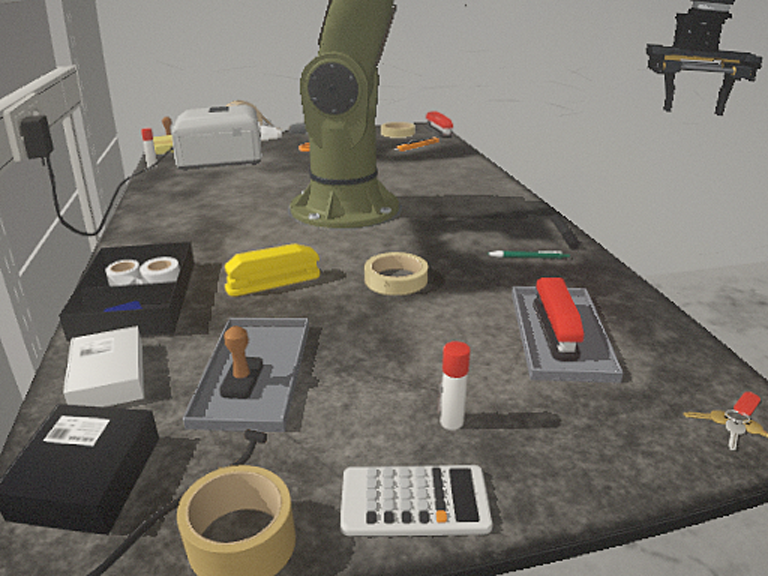

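The top view shows these candidates (1.5x pixels):
- **Stapler:** the red-over-black one is in the left tray at (247,217). The look-alikes are the yellow one at (485,367) and a red one behind the robot (side view 438,122).
- **Stamp:** the one in the right tray at (515,205). There is a look-alike behind the robot (side view 167,125).

I choose the two in the trays. Next is a close crop and measurements.

```bash
python3 - <<'E'
from h import *
im=cv2.imread("pics/full_a.png")
a=im[92:200,122:206]; b=im[92:200,298:374]
k=5
A=cv2.resize(a,None,fx=k,fy=k,interpolation=cv2.INTER_CUBIC);B=cv2.resize(b,None,fx=k,fy=k,interpolation=cv2.INTER_CUBIC)
cv2.imwrite("pics/c.png",np.hstack([A,B])) # 800x540
hsv=cv2.cvtColor(im,cv2.COLOR_BGR2HSV)
m=(((hsv[...,0]<8)|(hsv[...,0]>172))&(hsv[...,1]>130)&(hsv[...,2]>90)).astype(np.uint8); m[:,:130]=0;m[:,205:]=0;m[:95]=0;m[195:]=0
p=np.argwhere(m)[:,::-1]; W=np.array([p2w("top",u,v,.055) for u,v in p])[:,:2]
print("stapler",cv2.minAreaRect((W*1000).astype(np.float32)))
m2=((hsv[...,0]<18)&(hsv[...,0]>3)&(hsv[...,1]>100)).astype(np.uint8);m2[:,:325]=0;m2[:,365:]=0;m2[:110]=0;m2[165:]=0
p=np.argwhere(m2)[:,::-1]; print(p.min(0),p.max(0),p.mean(0))
E
```

```text
stapler ((529.3629150390625, 200.30209350585938), (37.68891525268555, 139.6231231689453), 75.82332611083984)
[339 126] [352 140] [345.43624161 132.86577181]
```

View pics/c.png

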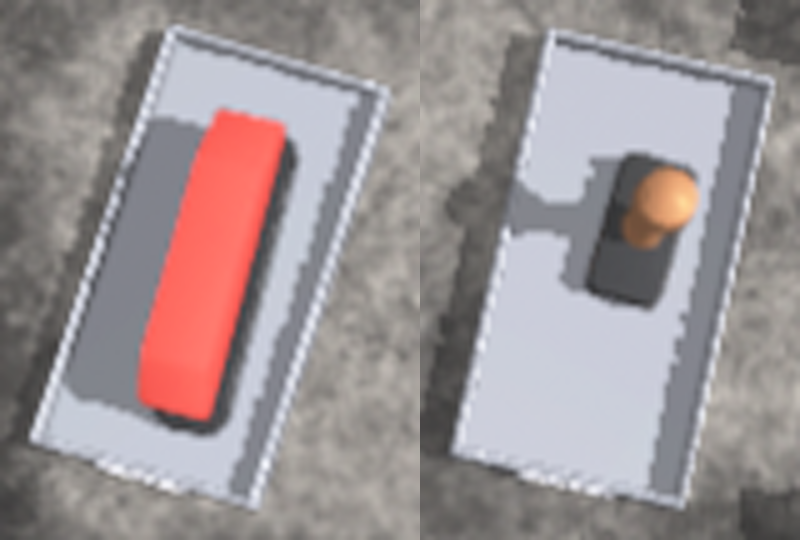

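The crop confirms both choices: a red arm over a black base, and a brown handle on a black base. Tray corners (crop pixels) are left (170,27),(388,92),(257,507),(32,440) and right (549,32),(773,78),(685,505),(453,456).

```bash
python3 - <<'E'
from h import *
from scipy.optimize import minimize
def P(X,Y,ox): return (X+.5)/5-.5+ox,(Y+.5)/5-.5+92
for nm,ox,sh,c in(("L",122,0,[(170,27),(388,92),(257,507),(32,440)]),("R",298,420,[(549,32),(773,78),(685,505),(453,456)])):
    W=np.array([p2w("top",*P(x-sh,y,ox),.014)[:2] for x,y in c])*1000
    print(nm,W.mean(0).round(1),cv2.minAreaRect(W.astype(np.float32)),"yaw",np.degrees(np.arctan2(*((W[0]+W[1]-W[2]-W[3])[::-1]))))
# stapler: red box silhouette fit
im=cv2.imread("pics/full_a.png");hsv=cv2.cvtColor(im,cv2.COLOR_BGR2HSV)
m=(((hsv[...,0]<8)|(hsv[...,0]>172))&(hsv[...,1]>130)&(hsv[...,2]>90)).astype(np.uint8); m[:,:130]=0;m[:,205:]=0;m[:95]=0;m[195:]=0
M=cv2.resize(m*255,None,fx=4,fy=4,interpolation=cv2.INTER_LINEAR)>127
def cost(q):
    x,y,a,L=q; a/=50; e=np.array([np.cos(a),np.sin(a)]);n=np.array([-e[1],e[0]])
    pts=[w2p("top",[*(np.array([x,y])+s*L/2*e+k*16*n)/1000,z]) for s in(-1,1) for k in(-1,1) for z in(.031,.057)]
    h=cv2.convexHull(((np.array(pts)+.5)*4-.5).astype(np.float32))
    g=np.zeros(M.shape,np.uint8);cv2.fillConvexPoly(g,np.round(h*16).astype(np.int32),1,shift=4)
    return (M^(g>0)).sum()
r=minimize(cost,[530,202,-14*50/57.3,138],method="Nelder-Mead",options=dict(initial_simplex=np.array([530,202,-12,138])+np.vstack([np.zeros(4),np.diag([6,6,3,6])])))
print("red box",r.x,np.degrees(r.x[2]/50),r.fun,M.sum())
# base edge
for X,Y in((297,150),(228,420),(215,435),(155,415)): print("base pt",(p2w("top",*P(X,Y,122),.005)*1000).round(1))
# stamp: base corners z=.015 top of base ; head
for X,Y in((625,152),(693,170),(655,308),(590,290)): print("stamp base",(p2w("top",*P(X-420,Y,298),.013)*1000).round(1))
print("head",(p2w("top",*P(667-420,200,298),.061)*1000).round(1))
# side view (1.5x px)
print("head side",(p2w("side",236/1.5,338/1.5,.062)*1000).round(1))
E
```

```text
L [538.4 208.4] ((538.536865234375, 208.1045379638672), (110.99838256835938, 208.67636108398438), 73.19332885742188) yaw -16.666352017337935
R [ 535.1 -199.1] ((535.1278076171875, -198.74969482421875), (109.7048568725586, 210.76553344726562), 76.85113525390625) yaw -13.359508807906005
red box [530.90271976 202.64316594 -12.18449313 135.12648376] -13.962400641928463 1193.0 15644
base pt [596.2 170.9   5. ]
base pt [465.2 201.6   5. ]
base pt [458.  207.6   5. ]
base pt [467.7 236.3   5. ]
stamp base [ 590.1 -205.4   13. ]
stamp base [ 581.1 -237.2   13. ]
stamp base [ 514.8 -217.5   13. ]
stamp base [ 523.6 -187.2   13. ]
head [ 554.2 -214.1   61. ]
head side [ 549.  -213.8   62. ]
```

The measurements agree with the given sizes: the trays come out at 209–211 x 110–111 mm.

| Thing | x, y (m) | Yaw (deg) |
|---|---|---|
| Stapler | (.533, .204) | -14 |
| Stamp | (.552, -.213) | -16 |
| Tray_1 (left) | (.538, .208) | -16.7 |
| Tray_2 (right) | (.535, -.199) | -13.4 |

The plan is to park the stamp at the midpoint, move the stapler, then move the stamp. I approach the stamp first.

```bash
C="python3 -m crank"; 
$C '[[1,0.8,-1,0,0.0186],[1,0.8,-1,0,0.0186],[1,0.8,-1,0,0.0186],[1,0.8,-1,0,0.0186],[1,0.8,-1,0,0.0186]]' 12
$C '[[1,0.8,-1,0,0],[1,0.8,-1,0,0],[1,0.8,-1,0,0],[1,0.8,-1,0,0],[1,0.8,-1,0,0]]'
$C '[[1,0,-1,0,0],[1,0,-1,0,0],[1,0,-1,0,0],[1,0,-1,0,0],[1,0,-1,0,0]]'
$C '[[1,0,-1,0,0],[1,0,-1,0,0],[1,0,-1,0,0],[1,0,-1,0,0],[1,0,-1,0,0]]'
```

```text
time: 0.72
position: [0.3939, 0.4027, 0.2225]
tool_rot: [0.397, 3.115, -0.003]
ft_force: [-0.2, 0.5, 0.5]
grip_width: 1.0
grip_force: 0.0
time: 1.35
position: [0.552, 0.2029, 0.2222]
tool_rot: [0.395, 3.116, -0.004]
ft_force: [-0.5, -0.8, -0.0]
grip_width: 1.002
grip_force: 0.0
time: 1.98
position: [0.5493, 0.0092, 0.2224]
tool_rot: [-0.382, -3.118, -0.002]
ft_force: [0.4, 0.2, -0.8]
grip_width: 0.996
grip_force: 0.0
time: 2.6
position: [0.5503, -0.1897, 0.2221]
tool_rot: [-0.379, -3.118, -0.002]
ft_force: [-0.6, 0.5, -0.1]
grip_width: 0.998
grip_force: 0.0
```

```bash
C="python3 -m crank"; 
$C '[[1,0,-0.11,-0.3,0],[1,0.01,-0.11,-0.6,0],[1,0.01,-0.11,-0.8,0],[1,0.01,-0.11,-0.9,0],[1,0.01,-0.11,-0.9,0]]'
$C '[[0.2,0,0,0,0],[0.2,0,0,0,0],[0.2,0,0,0,0],[0.2,0,0,0,0],[0.2,0,0,0,0]]' 
$C '[[0.1,0,0,0,0],[0.1,0,0,0,0],[0.1,0,0,0,0],[0.1,0,0,0,0]]' 12
python3 -c "
from h import *
save('side','d.png',(90,150,290,300),3)"
```

```text
time: 3.22
position: [0.5516, -0.2113, 0.0417]
tool_rot: [-0.377, -3.117, -0.002]
ft_force: [-0.4, -0.8, 0.3]
grip_width: 1.005
grip_force: 0.0
time: 3.85
position: [0.5515, -0.2139, 0.0427]
tool_rot: [0.382, 3.118, 0.0]
ft_force: [0.1, 0.1, -0.8]
grip_width: 0.515
grip_force: 0.0
time: 4.35
position: [0.5515, -0.2138, 0.0425]
tool_rot: [-0.382, -3.118, -0.0]
ft_force: [-0.1, 1.0, -1.1]
grip_width: 0.309
grip_force: 12.0
```

View pics/d.png

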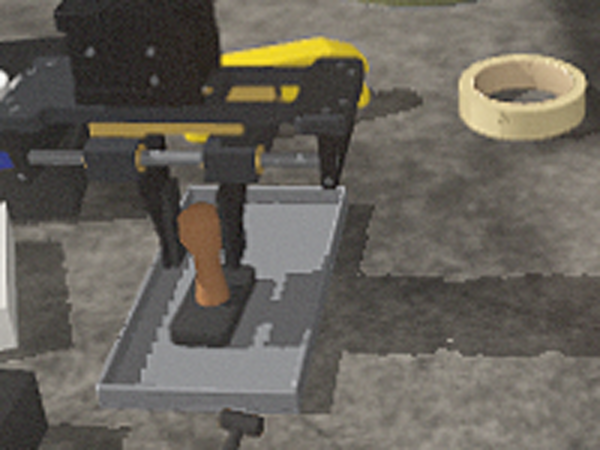

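The crop shows the handle head at (200,225) between the fingers, and the width reads 27 mm at 12 N, so the stamp is held. I lift it and park it at the midpoint.

```bash
C="python3 -m crank"; 
$C '[[0.1,0,0,0.1,0],[0.1,0,0,0.3,0],[0.1,0,0,0.5,0],[0.1,0,0,0.5,0]]' 15
$C '[[0.1,0,0.2,0,0],[0.1,-0.02,0.5,0,0],[0.1,-0.04,0.8,0,0],[0.1,-0.04,1,0,0],[0.1,-0.04,1,0,0]]'
$C '[[0.1,0,0.09,0,0],[0.1,0,0.09,-0.2,0],[0.1,0,0.09,-0.4,0],[0.1,0,0.09,-0.47,0],[0.1,0,0.09,-0.47,0]]'
$C '[[0.1,0,0,-0.02,0],[0.1,0,0,-0.035,0],[0.1,0,0,-0.045,0],[0.1,0,0,-0.045,0]]'
python3 -c "
from h import *
save('side','e.png',(190,120,390,270),3)"
```

```text
time: 4.9
position: [0.5541, -0.2152, 0.1477]
tool_rot: [0.382, 3.11, -0.001]
ft_force: [1.0, -0.7, -1.2]
grip_width: 0.299
grip_force: 15.0
time: 5.52
position: [0.5429, -0.0092, 0.1422]
tool_rot: [-0.371, -3.118, -0.002]
ft_force: [-0.7, 0.2, -0.9]
grip_width: 0.301
grip_force: 15.0
time: 6.15
position: [0.543, 0.0036, 0.0481]
tool_rot: [-0.384, -3.116, 0.001]
ft_force: [0.7, -0.5, 0.5]
grip_width: 0.299
grip_force: 15.0
time: 6.65
position: [0.5435, 0.0042, 0.0397]
tool_rot: [0.382, 3.118, 0.0]
ft_force: [-0.5, 0.2, -0.4]
grip_width: 0.297
grip_force: 15.0
```

View pics/e.png

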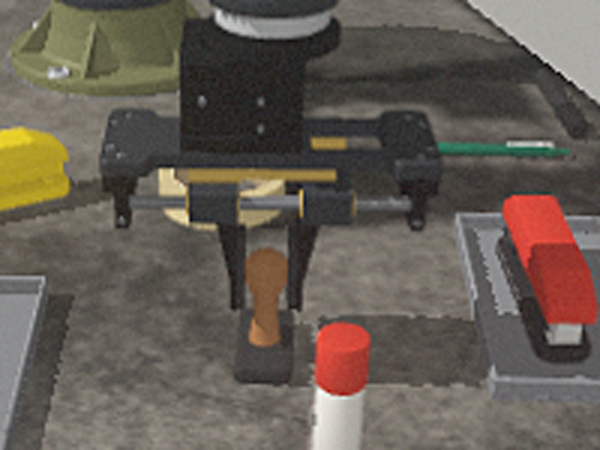

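The stamp stands upright at the midpoint, just over the bench (base at about (265,360)). I ease it down, release it, retreat and go to the stapler.

```bash
C="python3 -m crank"; 
$C '[[0.1,0,0,-0.007,0],[0.1,0,0,-0.007,0]]'
$C '[[1,0,0,0,0],[1,0,0,0,0],[1,0,0,0,0],[1,0,0,0,0],[1,0,0,0,0]]'
$C '[[1,0,0,0.2,0],[1,0,0,0.5,0],[1,0,0,0.8,0],[1,0,0,0.8,0]]'
$C '[[1,-0.05,0.3,0,0],[1,-0.05,0.6,0,0],[1,-0.05,0.9,0,0],[1,-0.05,1,0,0],[1,-0.05,1,0,0]]'
python3 -c "
from h import *
save('side','f.png',(190,120,440,300),3)"
```

```text
time: 6.95
position: [0.5439, 0.0044, 0.0393]
tool_rot: [0.382, 3.118, 0.001]
ft_force: [-1.5, -0.2, 6.8]
grip_width: 0.3
grip_force: 15.0
time: 7.58
position: [0.5435, 0.0041, 0.0381]
tool_rot: [-0.382, -3.118, 0.0]
ft_force: [0.4, 0.0, -0.1]
grip_width: 0.786
grip_force: 0.0
time: 8.07
position: [0.547, 0.0041, 0.2038]
tool_rot: [0.381, 3.108, 0.005]
ft_force: [0.3, 0.8, -0.3]
grip_width: 0.997
grip_force: 0.0
time: 8.7
position: [0.5328, 0.2051, 0.197]
tool_rot: [-0.378, -3.117, 0.002]
ft_force: [-0.2, -1.4, -0.7]
grip_width: 0.998
grip_force: 0.0
```

View pics/f.png

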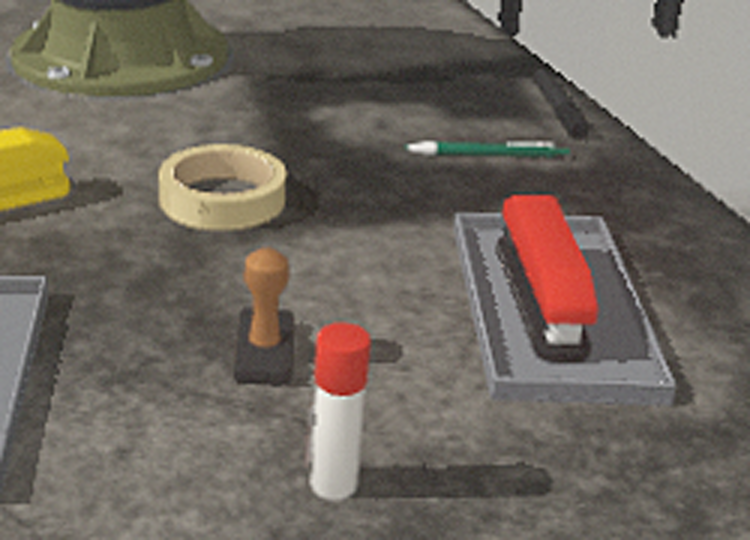

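The stamp stands alone on the bench at (265,330) and the stapler is undisturbed at (550,270). I descend on the stapler and grip it.

```bash
C="python3 -m crank"; 
$C '[[1,0,0,-0.25,0],[1,0,0,-0.5,0],[1,0,0,-0.75,0],[1,0,0,-0.86,0],[1,0,0,-0.86,0]]'
$C '[[0.2,0,0,0,0],[0.2,0,0,0,0],[0.2,0,0,0,0],[0.2,0,0,0,0],[0.2,0,0,0,0]]' 30
$C '[[0.2,0,0,0,0],[0.2,0,0,0,0],[0.2,0,0,0,0]]'
$C '[[0.2,0,0,0.1,0],[0.2,0,0,0.3,0],[0.2,0,0,0.55,0],[0.2,0,0,0.8,0],[0.2,0,0,0.8,0]]'
python3 -c "
from h import *
save('side','g.png',(290,90,490,270),3)"
```

```text
time: 9.38
position: [0.5325, 0.2003, 0.0243]
tool_rot: [-0.388, -3.114, 0.006]
ft_force: [-0.3, -0.3, 0.6]
grip_width: 0.999
grip_force: 0.0
time: 10.0
position: [0.5335, 0.2043, 0.0264]
tool_rot: [0.382, 3.118, 0.0]
ft_force: [0.1, 0.8, -0.6]
grip_width: 0.519
grip_force: 0.0
time: 10.38
position: [0.5333, 0.2037, 0.0261]
tool_rot: [-0.382, -3.118, 0.001]
ft_force: [-1.2, -1.8, 1.8]
grip_width: 0.364
grip_force: 30.0
time: 11.0
position: [0.5361, 0.2056, 0.1906]
tool_rot: [0.381, 3.111, 0.009]
ft_force: [1.0, -0.4, -3.4]
grip_width: 0.364
grip_force: 30.0
```

View pics/g.png

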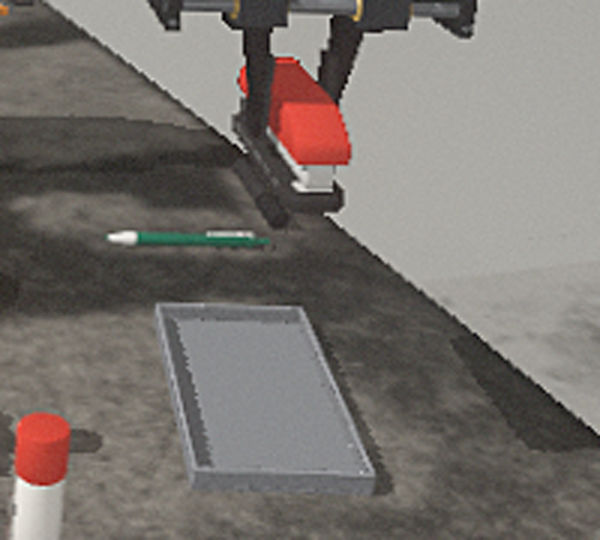

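The stapler is lifted level, its front end at (320,190), and tray_1 is empty. I carry it over to tray_2.

```bash
C="python3 -m crank"; 
$C '[[0.2,0,-0.2,0,0],[0.2,0,-0.45,0,0],[0.2,0,-0.7,0,0],[0.2,0,-0.95,0,0],[0.2,0,-1,0,0]]'
$C '[[0.2,0,-0.25,0,0],[0.2,0,-0.5,0,0],[0.2,0.005,-0.8,0,0],[0.2,0.005,-1,0,0.001],[0.2,0.005,-1,0,0.001]]'
$C '[[0.2,0,-0.01,-0.2,0],[0.2,0,-0.01,-0.4,0],[0.2,0,-0.01,-0.6,0],[0.2,0,-0.01,-0.7,0],[0.2,0,-0.01,-0.7,0]]'
python3 -c "
from h import *
save('side','i.png',(90,120,290,300),3)"
```

```text
time: 11.68
position: [0.5319, -0.0006, 0.1841]
tool_rot: [-0.392, -3.114, 0.004]
ft_force: [-0.3, 1.1, -2.5]
grip_width: 0.364
grip_force: 30.0
time: 12.3
position: [0.5328, -0.1993, 0.1844]
tool_rot: [-0.382, -3.116, 0.003]
ft_force: [-0.4, 0.8, -3.0]
grip_width: 0.365
grip_force: 30.0
time: 12.92
position: [0.5334, -0.1963, 0.0444]
tool_rot: [-0.37, -3.116, -0.001]
ft_force: [1.1, -0.8, -2.9]
grip_width: 0.363
grip_force: 30.0
```

View pics/i.png

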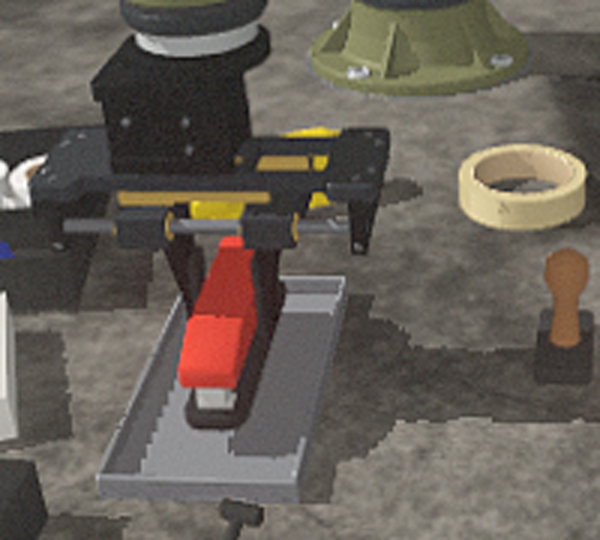

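The stapler hangs over tray_2, inside its walls (front at (215,410)). I lower it, release, and go back over the stamp.

```bash
C="python3 -m crank"; 
$C '[[0.2,0,0,-0.04,0],[0.2,0,0,-0.07,0],[0.2,0,0,-0.088,0],[0.2,0,0,-0.095,0],[0.2,0,0,-0.095,0]]'
$C '[[1,0,0,0,0],[1,0,0,0,0],[1,0,0,0,0],[1,0,0,0,0],[1,0,0,0,0]]'
$C '[[1,0,0,0.2,0],[1,0,0,0.5,0],[1,0,0,0.8,0],[1,0,0,0.8,0]]'
$C '[[1,0.05,0.3,0,0],[1,0.05,0.6,0,0],[1,0.05,0.9,0,0],[1,0.05,1,0,0],[1,0.05,1,0,0]]'
python3 -c "
from h import *
im=get_image('top'); A=im[90:200,290:390]
cv2.imwrite('pics/k.png',cv2.resize(A[:,:,::-1],None,fx=5,fy=5,interpolation=cv2.INTER_CUBIC))
print(get_state()['position'])"
```

```text
time: 13.6
position: [0.5345, -0.1979, 0.0272]
tool_rot: [0.372, 3.119, 0.0]
ft_force: [-0.1, -0.3, -2.3]
grip_width: 0.364
grip_force: 30.0
time: 14.22
position: [0.5345, -0.1979, 0.0272]
tool_rot: [0.372, 3.119, 0.0]
ft_force: [-0.6, -0.8, 0.4]
grip_width: 0.849
grip_force: 0.0
time: 14.72
position: [0.5377, -0.1993, 0.1928]
tool_rot: [0.372, 3.109, -0.001]
ft_force: [-0.8, 0.6, -0.9]
grip_width: 0.999
grip_force: 0.0
time: 15.35
position: [0.5439, 0.0042, 0.1861]
tool_rot: [-0.366, -3.119, 0.0]
ft_force: [0.0, -0.1, -1.5]
grip_width: 0.999
grip_force: 0.0
[0.54402134 0.00196482 0.18636125]
```

View pics/k.png

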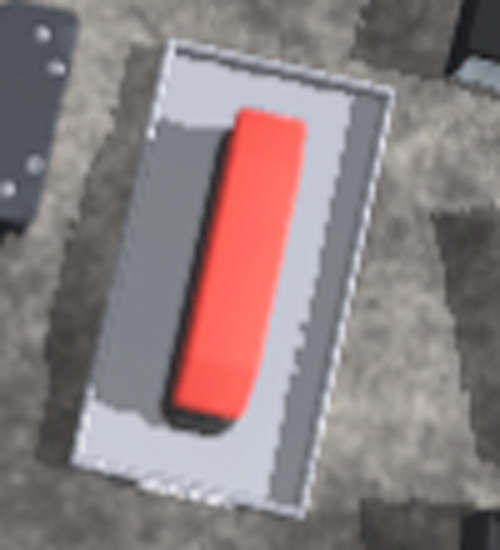

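The stapler lies flat in tray_2, centred at about (235,265) and clear of all walls. Now I pick up the stamp.

```bash
C="python3 -m crank"; 
$C '[[1,0,0.01,-0.25,0],[1,0,0.01,-0.5,0],[1,0,0.01,-0.7,0],[1,0,0.01,-0.735,0],[1,0,0.01,-0.735,0]]'
$C '[[0.1,0,0,0,0],[0.1,0,0,0,0],[0.1,0,0,0,0],[0.1,0,0,0,0],[0.1,0,0,0,0]]' 15
$C '[[0.1,0,0,0,0],[0.1,0,0,0,0],[0.1,0,0,0,0],[0.1,0,0,0,0]]'
$C '[[0.1,0,0,0.1,0],[0.1,0,0,0.3,0],[0.1,0,0,0.5,0],[0.1,0,0,0.5,0]]'
$C '[[0.1,0,0.25,0,0],[0.1,0,0.5,0,0],[0.1,-0.02,0.8,0,0],[0.1,-0.02,1,0,0],[0.1,-0.02,1,0,0]]'
$C '[[0.1,0,0.01,-0.2,0],[0.1,0,0.01,-0.4,0],[0.1,0,0.01,-0.43,0],[0.1,0,0.01,-0.43,0]]'
python3 -c "
from h import *
save('side','j.png',(290,90,490,270),3)"
```

```text
time: 16.02
position: [0.545, 0.0027, 0.0408]
tool_rot: [0.376, 3.118, -0.001]
ft_force: [0.3, 0.3, -0.2]
grip_width: 1.0
grip_force: 0.0
time: 16.65
position: [0.5445, 0.0042, 0.0403]
tool_rot: [0.372, 3.119, 0.0]
ft_force: [0.4, 0.2, -0.2]
grip_width: 0.517
grip_force: 0.0
time: 17.15
position: [0.5445, 0.0042, 0.0402]
tool_rot: [-0.372, -3.119, -0.0]
ft_force: [-0.0, -0.3, -0.1]
grip_width: 0.302
grip_force: 15.0
time: 17.65
position: [0.547, 0.0041, 0.1435]
tool_rot: [0.372, 3.113, 0.003]
ft_force: [0.1, -0.5, -1.4]
grip_width: 0.298
grip_force: 15.0
time: 18.27
position: [0.5385, 0.2088, 0.1384]
tool_rot: [-0.361, -3.118, -0.0]
ft_force: [-0.9, -0.8, -0.9]
grip_width: 0.295
grip_force: 15.0
time: 18.77
position: [0.5407, 0.2053, 0.0543]
tool_rot: [-0.374, -3.119, 0.001]
ft_force: [0.4, -0.4, -0.9]
grip_width: 0.3
grip_force: 15.0
```

View pics/j.png

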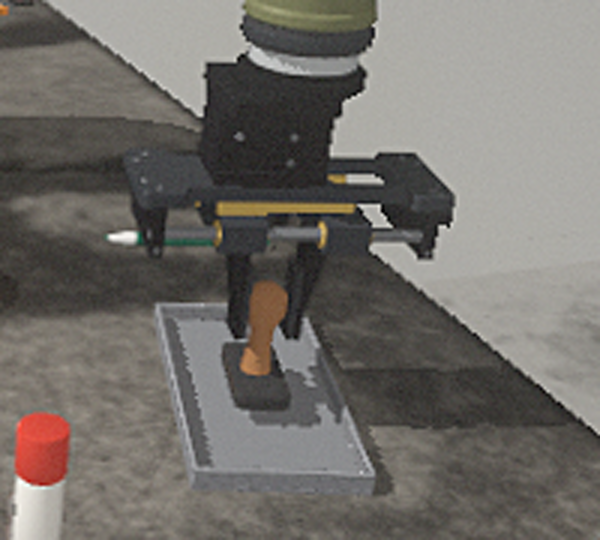

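The stamp is upright over tray_1, base at (255,380). I lower it to the floor, watching for contact.

```bash
C="python3 -m crank"; 
$C '[[0.1,0,0,-0.03,0],[0.1,0,0,-0.045,0],[0.1,0,0,-0.052,0],[0.1,0,0,-0.052,0]]'
$C '[[0.1,0,0,-0.008,0],[0.1,0,0,-0.008,0]]'
```

```text
time: 19.32
position: [0.5405, 0.2062, 0.0438]
tool_rot: [0.372, 3.119, 0.0]
ft_force: [0.0, 1.0, -0.5]
grip_width: 0.302
grip_force: 15.0
time: 19.58
position: [0.5408, 0.2063, 0.043]
tool_rot: [0.372, 3.119, 0.001]
ft_force: [-1.8, 0.0, 5.5]
grip_width: 0.298
grip_force: 15.0
```

There is contact at 5.5 N. I release and retreat.

```bash
C="python3 -m crank"; 
$C '[[1,0,0,0,0],[1,0,0,0,0],[1,0,0,0,0],[1,0,0,0,0],[1,0,0,0,0]]'
$C '[[1,0,0,0.2,0],[1,0,0,0.5,0],[1,0,0,0.8,0],[1,0,0,1,0],[1,0,0,1,0]]'
$C '[[1,-0.2,-0.3,0,0],[1,-0.3,-0.6,0,0],[1,-0.3,-0.9,0,0],[1,-0.3,-1,0,0],[1,-0.3,-1,0,0]]'
python3 -c "
from h import *
a=get_image('top')[80:210,110:390]; b=get_image('side')[170:300,120:430]
a=cv2.resize(a,(640,297));b=cv2.resize(b,(640,268))
cv2.imwrite('pics/l.png',np.vstack([a,b])[:,:,::-1])"
```

```text
time: 20.2
position: [0.5405, 0.2062, 0.0421]
tool_rot: [-0.372, -3.119, -0.0]
ft_force: [0.2, 0.0, 0.2]
grip_width: 0.783
grip_force: 0.0
time: 20.82
position: [0.5426, 0.2068, 0.2465]
tool_rot: [0.372, 3.113, 0.007]
ft_force: [0.2, -0.4, -1.1]
grip_width: 0.999
grip_force: 0.0
time: 21.45
position: [0.4798, 0.0037, 0.2413]
tool_rot: [-0.38, -3.117, 0.0]
ft_force: [-0.3, 0.9, -1.3]
grip_width: 0.999
grip_force: 0.0
```

View pics/l.png

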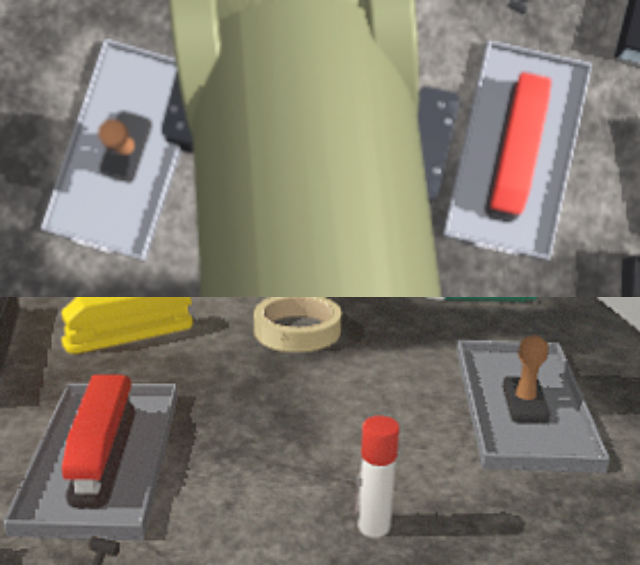

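Both are in place: the stamp is upright at (122,150) inside tray_1 and the stapler is flat at (520,145) inside tray_2. The arm is clear of everything.

```bash
python3 -c "
from bench import close_job
print(close_job())"
```

```text
the job is handed in; nothing more can be done
None
```

The swap is done and handed in at about 21.5 s: the stamp stands upright in tray_1, the stapler lies on its base in tray_2, both inside the walls in the last pictures, with the arm clear; no verdict came back.

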